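Pin down the lid of a sample transport box with a hairpin spring clip

TASK

Shut the lid of the sample transport box, so that the slotted tab on its front comes down over the upright keeper pin. Then slide the hairpin spring clip that lies on the sill along to the pin and push it, mouth first, over the pin shank until its legs snap past and the pin sits in the pocket between them; leave it lying flat there and let go. The pin floats in its slot and will slide away until it meets a hidden stop, so feel for the snap, stop there, and never ram the clip against the pin. Leave the dropper bottle, the dish and the marker where they are.

Things in the scene. Friction and masses are not known exactly. Their poses are not given: they have to be found in the camera images.
- box: Fixed box: aluminium chest with a white sill along its front. Origin on the bench under the line where they meet; x points from sill to chest, y along the sill. Chest: x 0 to 85 mm, y -100 to 30, 46 high. Sill: x -88 to 0, y -112 to 120, level top 52 mm above the bench. The pin's slot runs along y at x -42; the clip lies on the sill on its +y side, mouth to the pin: push it along box -y.
- lid (a joint): Lid angle (rad): 0 shut, grows as it opens upward; stiff hinge, stays where left, 1 to 5 N closes it. Hinge along box y at the back of the chest, 46 mm high. 6 mm plate reaching 87 mm forward, box y -98 to 30; from it a tab (box y -103 to -5) reaches 68 mm further, with a 20 mm wide slot for the pin. Shut, lid and tab tops are flush with the sill (52 mm high).
- lid_front (a point): Point on the top face of the lid plate, 87 mm forward of the hinge (the chest's front line when shut), midway along the lid. Its x lies in the plate, pointing to the hinge, z is normal to the plate.
- lid_hinge (a point): Point above the hinge line in the plane of the lid's top face, midway along the lid, at the back of the chest. Axes turn with the lid.
- clip_back (a point): Middle of the clip's straight back bar, on the wire's axis, 5 mm above the sill. x points along the clip to its open mouth, z up. The bar is 42 mm wide over all; its outer face, the one to push on, is 5 mm behind this point. The seated pin has its axis 51 to 57 mm ahead of this point.
- dropper: Brown dropper bottle with black cap, 33 mm in diameter, 74 mm tall, beside the chest. Origin at its foot.
- dish: Clear covered petri dish, 58 mm in diameter, 15 mm high, on the bench in front of the sill. Origin at its underside.
- marker: Marker pen with white barrel and black cap, 123 mm long, 15 mm thick, lying on the bench in front of the sill. Origin at its underside.
- clip: Loose dark steel hairpin clip lying flat: 97 mm long, 50 wide at the mouth, 10 mm round wire. Origin under the middle of its back bar; x points to the mouth (leg tips 87 mm ahead, 30 mm clear). The sprung legs pinch to a throat 5 mm wide 65 mm ahead, with the pin pocket behind it. Against the stopped pin it resists with up to about 7 to 15 N, then snaps and the force drops.
- pin: The keeper pin as a whole; origin on its axis at bench height. It floats loosely along its slot: pushed with 2 to 3 N it slides off in box -y, by 6 to 36 mm, until it meets a stop that is hidden below and differs each time; only then can the clip be forced over it.
- pin_shank (a point): On the axis of the upright steel keeper pin, 5 mm above the sill (height of the clip's wire). Shank 14 mm in diameter, mushroom head 18 mm in diameter from 16 to 25 mm above the sill. Axes as the box's.
Things that resemble listed ones, but are neither listed nor needed, are in the scene too. Of the things shaped like the clip, the steel one is meant.

How it is judged (in metres and radians):
On the way:
1. the lid is shut (value of joint lid below 0.04 rad), for 0.2 s.
At the end, for the whole second after the job is handed in: The lid is shut (under 0.04 rad); the pin shank sits in the clip's pocket, its axis 48 to 60 mm ahead of the clip's back bar and within 6 mm of the clip's middle line, the clip lying flat (within 0.12 rad) on the tab and at rest (value of joint lid below 0.04 rad and x of pin_shank in the frame of clip_back between 0.048 and 0.06 m and y of pin_shank in the frame of clip_back between -0.006 and 0.006 m and z of pin_shank in the frame of clip_back between -0.006 and 0.006 m and angle between clip_back's own z axis and vertical below 0.12 rad and linear speed of clip below 0.02 m/s); the robot touches nothing.
It fails at once if the clip is rammed against the pin (contact over 35 N) (contact force between clip and pin above 35 N).
It fails at once if the dropper bottle, the dish or the marker is moved by more than 25 mm (distance of any of dropper, dish, marker from where it was at the start of the episode above 0.025 m).
It fails at once if the dropper bottle is tipped (angle between dropper's own z axis and vertical above 0.5 rad).
It also fails if it takes over 61 s, if anything falls off the work surface, if the arm or the gripper's body presses on something with over 40 N, if the wrist force passes 120 N, or if a joint passes its speed limit or range.

ROBOT

A 6-joint arm with a two-finger parallel gripper is mounted at the origin on a cart in front of the work surface, level with it; the furniture and walls round the work are solid. World frame = base frame: x ahead of the robot, y to its left, z up, the work surface at z = 0. Lengths are in mm, angles in rad, forces in N, time in s.
With the tool pointing down it reaches from about 350 to 800 mm from the base axis. Payload 7.3 kg.
Tool frame: the origin (TCP) lies at the very end of the fingers, on their centre line; the grasp point (between the pads) lies 19 mm behind it (ctrl.tcp_to_grasp is the distance from the TCP to the grasp point, in mm); z points along the fingers, y is the line along which they close (so a half turn about z gives the same grasp; the last joint's range is limited). The gripper opens to 85 mm and grips with 20 to 120 N. Pads are 22 mm wide; open, the fingers measure 114 mm over their backs; the gripper's body (76 mm by 85 mm) begins 54 mm behind the grasp point. The pads swing forward as they close: fully open they stand 13 mm farther back than shut.
Start: joints at [1.027, 0.342, 1.524, -0, 1.275, -0.146], TCP at [203.369, 484.033, 205.522] pointing down, gripper open.
Joint ranges: [-2.53, 2.53], [-0.77, 2.02], [0.04, 2.7], [-1, 4.14], [0.28, 2.66], [-3.11, 3.11]. Speed limits (rad/s): [2.57, 2.57, 3.14, 3.14, 3.14, 3.14].

INTERFACE

Orientations are given as a 3x3 rotation matrix whose columns are the frame's x, y, z axes.
In Python, from plant import ctrl, snapshot, ticket, spotter gives the robot as it stands. The module is installed in compiled form; this text tells all that it offers.
- The arm moves only by the shell command python3 -m pendant 'ROWS' [FORCE]. ROWS is JSON, a list of rows, each a list of 7 numbers: the shift along the tool's x, y, z in m, then the turn, a rotation vector about the tool's x, y, z in rad, then the closure in counts, from 0 (fully open) to 255 (shut). A call has 1 to 10 rows; each row is the pose to reach, as a shift and turn from the pose commanded when the call began, along the tool's axes at that moment; what a row does not reach only later rows make up. A row lasts 1/12 s, in which the tool goes at most 41.7 mm and 7.16 degrees, less where a joint would pass 70% of its speed; a pose out of reach is approached as far as the arm can. A call with a gripper value outside its range is refused whole. The fingers move at their own pace and stop on an object; FORCE is the grip in N (left out, the last holds). Time passes only in rows, so rows that repeat a pose let the fingers close. It gives the time, the measured TCP pose, the force, the opening and the grip force at its end, in the units of the state.
- ctrl.state(): the state, without advancing time (a new reading comes with each control period).
- snapshot(name): name is "side" or "top" or "wrist"; returns a dict with "frame" (420x560x3 uint8, red, green, blue), "fov_y" (degrees; the focal length in pixels is half the picture's height over the tangent of half this angle, whatever the lens; pixels are square), "cx", "cy" (the principal point, pixels), "cam_to_world" (4x4, takes a point from camera to world coordinates). Camera axes: x right, y up, looking along -z (the intrinsics and any distortion apply to the point x, -y, -z); pixel columns grow to the right and rows downward; lengths in mm; the calibration is good to about 2 mm. A picture is of the moment at which its call begins. There is no depth.
- ticket.sign_off(): hands the job in; it is judged then, once.
Trained networks look in a picture, given as the dict that the camera call returned (one of the last four; its "shot" number tells which), for a name from the list of things; names that differ only in an ending like _2 or _b are one class to them, and where a whole thing is asked for, a point or a joint stands for the part that bears it (a point fixed in the world has none). Each returns a list of dicts, best first, with "confidence" (0 to 1); they miss things now and then, are a little off and sometimes report something else, mostly with a low value. They report only what shows in the picture. A call takes as long as a camera call. They do not tell look-alikes from the thing itself.
- spotter.cut_out(target, picture): "pixels" (420x560 bool, what is visible of it) and "centre" ([column, row] in pixels, amid what is visible of it).
The state is a dict: "clock": time; "qpos": joint angles; "joint_vel": joint speeds; "joint_torque": joint torques, N m; "eef_pos": TCP position; "tcp_rot": TCP orientation; "wrist_force": force on the tool from outside, world axes, zero at the start; "ft_torque": the same for the moment, N m; "grip_width": finger opening in mm; "finger_force": force on a finger pad.
Only numpy, scipy, OpenCV 4.12 (cv2) and the standard library are available. Lean on these libraries where they do the work, as an engineer would, in place of code of your own. Each camera call takes 0.05 s, during which the arm holds its last target. There are 200 camera calls.

## Working session

There is one attempt and no reset: what is moved stays moved. The work goes in short steps, Python scripts to look and compute and a shell command to move; the robot and the scene stay as the last step left them, time stands still between calls to the robot, and variables do not carry over. Pictures are saved under pics/ and viewed, at most 10 in all, crops included, and the job is handed in when it is done.

```bash
mkdir -p pics
cat > h.py <<'E'
import numpy as np,cv2
from plant import ctrl,snapshot,ticket,spotter
def ray(s,u,v):
    f=210/np.tan(np.radians(s["fov_y"])/2); M=np.array(s["cam_to_world"])
    d=M[:3,:3]@np.array([(u-s["cx"])/f,-(v-s["cy"])/f,-1]); return M[:3,3],d
def at(s,u,v,z):
    o,d=ray(s,u,v); return (o+d*(z-o[2])/d[2]).round(1)
def proj(s,p):
    f=210/np.tan(np.radians(s["fov_y"])/2); M=np.array(s["cam_to_world"])
    q=M[:3,:3].T@(np.array(p,float)-M[:3,3]); return np.array([s["cx"]-f*q[0]/q[2],s["cy"]+f*q[1]/q[2]]).round(1)
E
python3 - <<'E'
from h import *
ims=[]
for n in("top","side"):
    s=snapshot(n); ims.append(s["frame"]); print(n,{k:(v if k!="cam_to_world" else np.array(v).round(3).tolist()) for k,v in s.items() if k!="frame"})
    for t in("clip","pin","lid","box","dropper","dish","marker"):
        for r in spotter.cut_out(t,s)[:3]:
            c=r["centre"]; print(n,t,round(r["confidence"],2),np.round(c),r["pixels"].sum(),at(s,*c,55))
for n,i in zip("ab",ims): cv2.imwrite(f"pics/{n}.png",cv2.resize(i[...,::-1],(800,600),interpolation=cv2.INTER_CUBIC))
st=ctrl.state(); print(st["eef_pos"],np.array(st["tcp_rot"]).round(3).tolist(),st["clock"],st["grip_width"])
E
```

```text
top {'fov_y': 48.32275556513954, 'cx': 273.3068754079761, 'cy': 194.64751099137015, 'cam_to_world': [[0.028, 0.988, -0.154, 330.162], [-0.999, 0.033, 0.032, -5.914], [0.036, 0.153, 0.988, 1080.984], [0.0, 0.0, 0.0, 1.0]], 'shot': 1}
top clip 0.85 [238. 249.] 525 [368.6  35.7  55. ]
top clip 0.85 [118. 252.] 514 [354.7 292.4  55. ]
top clip 0.59 [344. 205.] 423 [ 473.1 -195.7   55. ]
top pin 0.26 [345. 201.] 430 [ 481.3 -199.9   55. ]
top lid 0.81 [394. 184.] 2899 [ 524.6 -308.8   55. ]
top box 0.75 [383. 202.] 6718 [ 480.7 -284.4   55. ]
top dropper 0.75 [329. 166.] 227 [ 558.7 -162.2   55. ]
top dish 0.92 [292. 224.] 490 [425.4 -82.3  55. ]
top marker 0.79 [366. 246.] 334 [ 382.7 -245.8   55. ]
side {'fov_y': 47.12070097990764, 'cx': 281.456070065493, 'cy': 205.07137581127313, 'cam_to_world': [[0.879, 0.218, -0.425, 36.991], [-0.478, 0.409, -0.778, -822.054], [0.004, 0.886, 0.464, 567.923], [0.0, 0.0, 0.0, 1.0]], 'shot': 2}
side clip 0.92 [224. 238.] 412 [335.2 -33.3  55. ]
side clip 0.66 [182. 192.] 242 [328.2 213.1  55. ]
side clip 0.58 [320. 259.] 397 [ 465.8 -190.7   55. ]
side pin 0.56 [342. 294.] 256 [ 443.5 -295.9   55. ]
side box 0.77 [357. 297.] 9680 [ 460.3 -315.6   55. ]
side dish 0.75 [272. 259.] 468 [ 385.1 -147.1   55. ]
side dish 0.57 [326. 259.] 525 [ 476.1 -193.5   55. ]
side marker 0.59 [303. 316.] 509 [ 354.7 -314.4   55. ]
[203.37828114 484.0217808  205.52744343] [[-0.922, 0.387, 0.0], [0.387, 0.922, 0.0], [0.0, 0.0, -1.0]] 0.8 85.53898073227418
```

View pics/a.png

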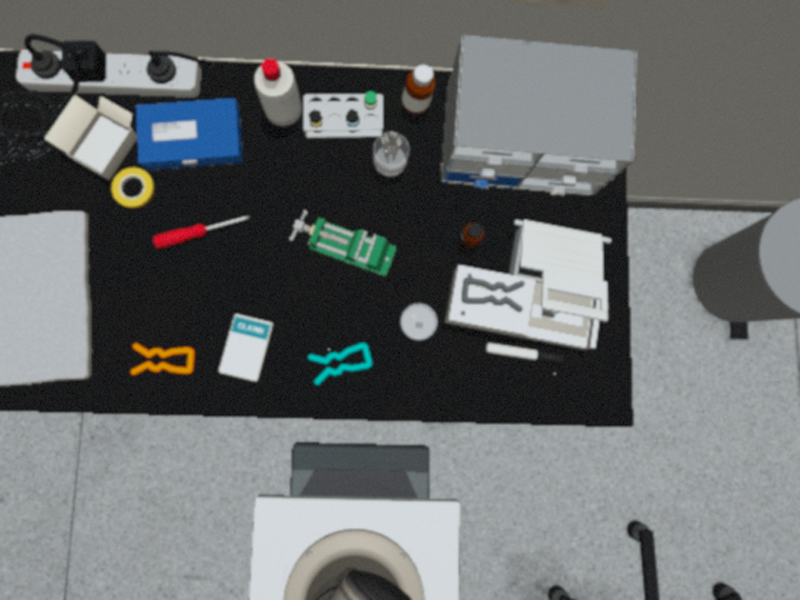

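View pics/b.png

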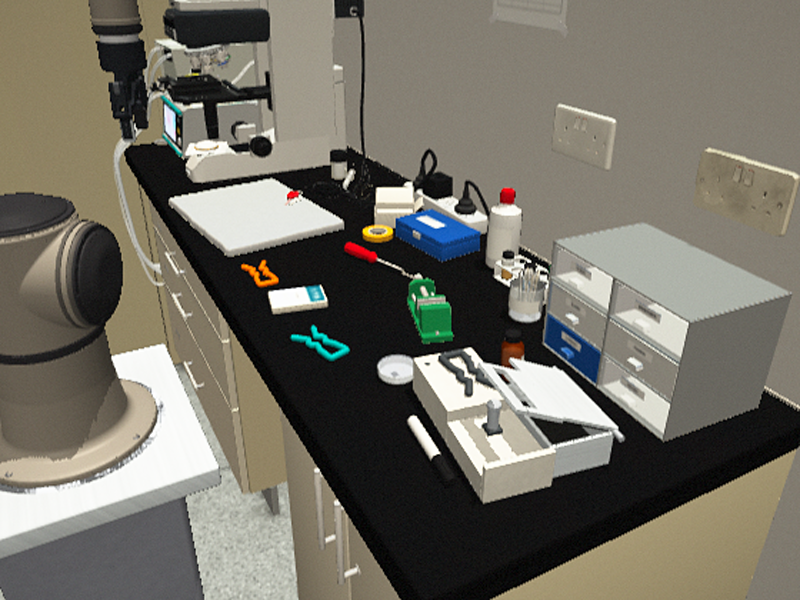

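The clip could be any of three things in the top view: orange (160,359), cyan (342,362), or the dark steel one on the white sill (492,292). The description calls for the steel one, so I choose (492,292). Next I work out the box pose roughly and check that choice in a close crop.

Run:
```python
from h import *
a=snapshot("top");b=snapshot("side")
for u,v in[(457,267),(447,322),(597,347)]: print("top",at(a,u*.7,v*.7,52))
for u,v in[(413,358),(487,470),(553,460)]: print("side",at(b,u*.7,v*.7,52))
print("tower",at(a,445*.7,180*.7,100),at(b,545*.7,325*.7,0),at(b,665*.7,430*.7,0))
A=cv2.resize(a["frame"][150:260,300:440],(560,440),interpolation=cv2.INTER_CUBIC)
B=cv2.resize(b["frame"][230:360,280:450],(560,428),interpolation=cv2.INTER_CUBIC)
B=cv2.copyMakeBorder(B,0,12,0,0,cv2.BORDER_CONSTANT)
cv2.imwrite("pics/c.png",cv2.resize(np.hstack([A,B]),(800,314))[...,::-1])
```

```text
top [ 511.8 -142.9   52. ]
top [ 424.9 -128.4   52. ]
top [ 393.3 -362.4   52. ]
side [ 431.1 -132.8   52. ]
side [ 393.2 -364.3   52. ]
side [ 466.7 -385.6   52. ]
tower [ 637.3 -116.5  100. ] [709.9 -79.2   0. ] [ 674.8 -365.3    0. ]
```

View pics/c.png

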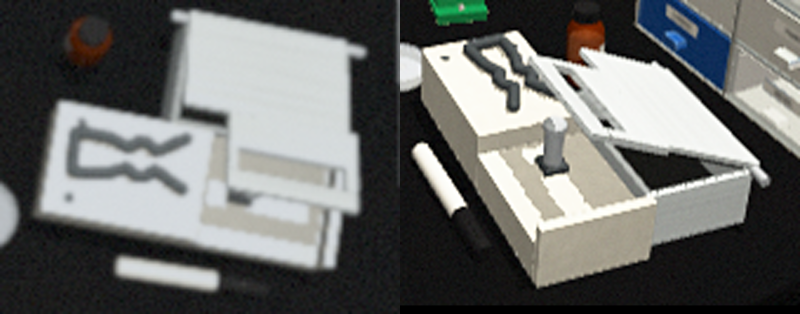

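The crop shows the dark steel clip on the sill at about (120,155) in the left half, with its mouth toward the pin. The pin is at (553,140) in the right half, and the lid stands open about 35°. Box origin is about (497,-263) with yaw about -8°. Setting out.

```bash
python3 -m pendant '[[-0.337,-0.242,-0.05,0,0,0.66,255],[-0.337,-0.242,-0.05,0,0,0.66,255],[-0.337,-0.242,-0.05,0,0,0.66,255],[-0.337,-0.242,-0.05,0,0,0.66,255],[-0.337,-0.242,-0.05,0,0,0.66,255],[-0.337,-0.242,-0.05,0,0,0.66,255],[-0.337,-0.242,-0.05,0,0,0.66,255],[-0.337,-0.242,-0.05,0,0,0.66,255],[-0.337,-0.242,-0.05,0,0,0.66,255],[-0.337,-0.242,-0.05,0,0,0.66,255]]' 40
python3 - <<'E'
from h import *
st=ctrl.state(); R=np.array(st["tcp_rot"]);p=np.array(st["eef_pos"]);print(p,R.round(3).tolist())
print("to above lid, tool axes",(R.T@(np.array([499,-314,230])-p)).round(1), "turn",np.arctan2(R[1,1],R[0,1])-np.radians(-8.3))
E
```

```text
clock: 1.73
eef_pos: [420.3, 129.5, 255.9]
tcp_rot: [[-0.491, 0.871, 0.001], [0.871, 0.491, 0.0], [-0.0, 0.001, -1.0]]
wrist_force: [1.3, 0.7, 0.3]
grip_width: 0.1
finger_force: 0.0
[420.3376671  129.46407665 255.92729789] [[-0.491, 0.871, 0.001], [0.871, 0.491, 0.0], [-0.0, 0.001, -1.0]]
to above lid, tool axes [-425.  -149.1   25.9] turn 0.6577448452972298
```

```bash
python3 -m pendant '[[-0.38,-0.133,0,0,0,0.658,255],[-0.38,-0.133,0,0,0,0.658,255],[-0.38,-0.133,0,0,0,0.658,255],[-0.38,-0.133,0,0,0,0.658,255],[-0.38,-0.133,0,0,0,0.658,255],[-0.38,-0.133,0,0,0,0.658,255],[-0.38,-0.133,0,0,0,0.658,255],[-0.38,-0.133,0,0,0,0.658,255],[-0.38,-0.133,0,0,0,0.658,255],[-0.38,-0.133,0,0,0,0.658,255]]'
python3 - <<'E'
from h import *
s=snapshot("wrist"); cv2.imwrite("pics/d.png",s["frame"][...,::-1])
st=ctrl.state(); R=np.array(st["tcp_rot"]);p=np.array(st["eef_pos"]);print(p,R.round(3).tolist())
print("to above lid, tool axes",(R.T@(np.array([499,-314,160])-p)).round(1), "turn",np.arctan2(R[1,1],R[0,1])-np.radians(-8.3))
O=np.array([496.6,-263.4]);X=np.array([.99,-.144]);Y=np.array([.144,.99])
for n,bx,by,z in[("sillFL",-88,120,52),("sillBL",0,120,52),("sillFR",-88,-112,52),("lidhinge",85,-34,52)]: print(n,proj(s,[*(O+bx*X+by*Y),z]))
for t in("clip","pin","dish","marker"):
    for r in spotter.cut_out(t,s)[:2]: print(t,round(r["confidence"],2),np.round(r["centre"]),at(s,*r["centre"],57))
E
```

```text
clock: 2.57
eef_pos: [490.2, -268.7, 255.0]
tcp_rot: [[0.147, 0.989, 0.0], [0.989, -0.147, -0.001], [-0.001, 0.0, -1.0]]
wrist_force: [0.8, -0.7, 0.7]
grip_width: -0.1
finger_force: 0.0
[ 490.51634809 -272.38186673  254.39111563] [[0.149, 0.989, -0.0], [0.989, -0.149, -0.003], [-0.003, 0.0, -1.0]]
to above lid, tool axes [-39.6  14.6  94.5] turn -0.004667226765888821
sillFL [184.3  37.5]
sillBL [280.4  37.3]
sillFR [199.7 268.3]
lidhinge [362.2 199.3]
clip 0.75 [240. 101.] [ 467.8 -194.6   57. ]
pin 0.45 [244. 204.] [ 454.8 -294.5   57. ]
dish 0.69 [187.  13.] [ 434.5 -113.5   57. ]
marker 0.9 [183. 168.] [ 400.9 -249.7   57. ]
```

View pics/d.png

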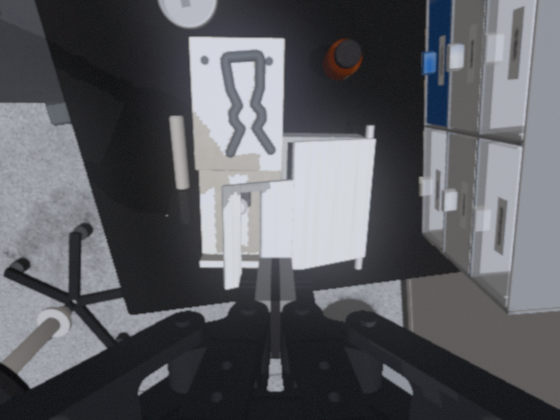

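The view shows the steel clip at (243,100) with its mouth down toward the pin at (240,205), and the lid open over it. The predicted sill corners match within about 6 px. Next I go down onto the lid at box (20,-50).

```bash
python3 -m pendant '[[-0.04,0.024,0,0,0,0,255],[-0.04,0.024,0.04,0,0,0,255],[-0.04,0.024,0.08,0,0,0,255],[-0.04,0.024,0.11,0,0,0,255],[-0.04,0.024,0.13,0,0,0,255],[-0.04,0.024,0.145,0,0,0,255],[-0.04,0.024,0.16,0,0,0,255],[-0.04,0.024,0.17,0,0,0,255],[-0.04,0.024,0.18,0,0,0,255],[-0.04,0.024,0.19,0,0,0,255]]'
```

```text
clock: 3.65
eef_pos: [508.8, -307.3, 65.4]
tcp_rot: [[0.143, 0.99, 0.001], [0.99, -0.143, -0.001], [-0.0, 0.001, -1.0]]
wrist_force: [0.1, -0.2, 0.4]
grip_width: -0.1
finger_force: 0.0
```

```bash
python3 -m pendant '[[0,0,0.004,0,0,0,255],[0,0,0.007,0,0,0,255],[0,0,0.009,0,0,0,255],[0,0,0.011,0,0,0,255],[0,0,0.012,0,0,0,255],[0,0,0.0125,0,0,0,255]]'
python3 - <<'E'
from h import *
s=snapshot("wrist"); w=s["frame"]; b=snapshot("side")["frame"][210:360,260:460]
cv2.imwrite("pics/e.png",np.hstack([w,cv2.resize(b,(240,180)).repeat(1,0) if 0 else cv2.copyMakeBorder(cv2.resize(b,(240,180)),0,240,0,0,cv2.BORDER_CONSTANT)])[...,::-1])
E
```

```text
clock: 4.15
eef_pos: [508.4, -308.2, 53.1]
tcp_rot: [[0.145, 0.989, 0.001], [0.989, -0.145, -0.0], [-0.0, 0.001, -1.0]]
wrist_force: [-0.8, 1.1, 1.9]
grip_width: 0.1
finger_force: 0.6
```

View pics/e.png

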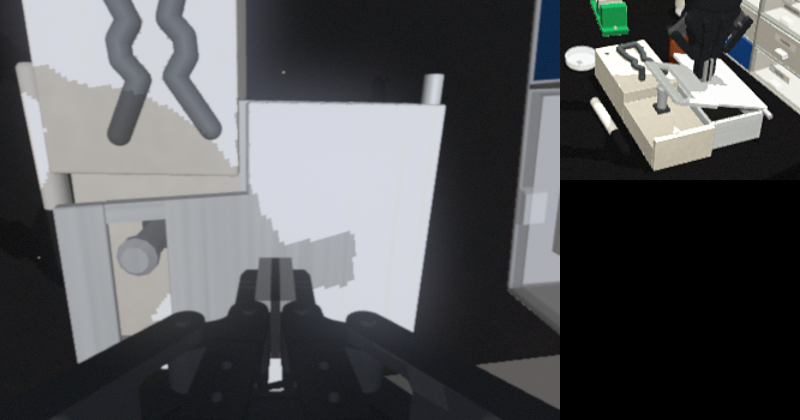

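Run:
```python
from h import *
b=snapshot("side"); cv2.imwrite("pics/f.png",cv2.resize(b["frame"][220:355,270:450],(800,600),interpolation=cv2.INTER_CUBIC)[...,::-1])
O=np.array([496.6,-263.4]);X=np.array([.99,-.144]);Y=np.array([.144,.99])
for n,bx,by,z in[("tcp",18,-46,53),("hingeR",85,-98,52),("frontR shut",-2,-98,52),("tabR shut",-70,-103,52),("chest FR top",0,-100,46)]: print(n,((proj(b,[*(O+bx*X+by*Y),z])-[270,220])*4.444).round())
print(ctrl.state()["eef_pos"],ctrl.state()["wrist_force"])
```

```text
tcp [480. 304.]
hingeR [705. 348.]
frontR shut [505. 400.]
tabR shut [345. 452.]
chest FR top [511. 415.]
[ 508.34392357 -308.16842597   53.06925409] [-0.07105953 -1.36158726  1.40000341]
```

View pics/f.png

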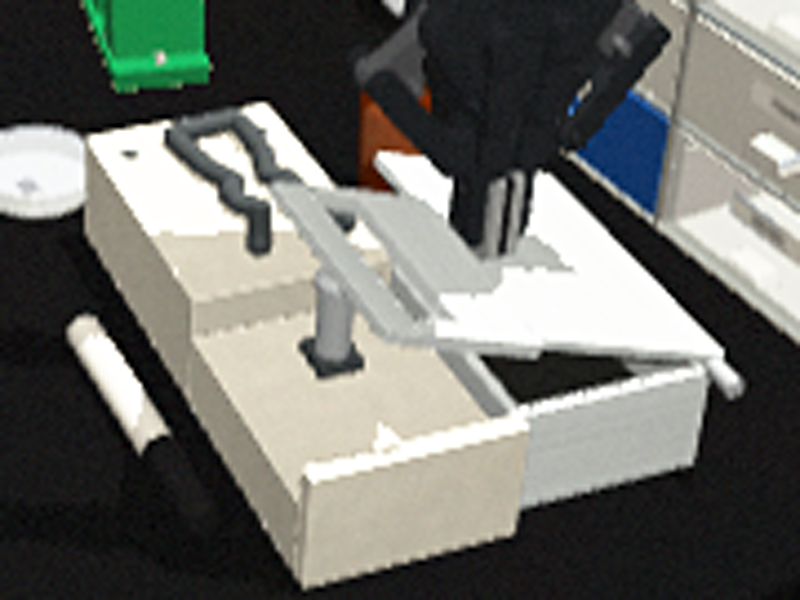

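Run:
```python
from h import *
b=snapshot("side");w=snapshot("wrist")
st=ctrl.state();p=np.array(st["eef_pos"]);print(p,np.array(st["qpos"]).round(4).tolist(),np.array(st["joint_torque"]).round(1).tolist())
print("start tip in b.png coords",proj(b,[203,484,205])/.7,proj(b,[203,484,218])/.7)
for dz in(0,10,20,30): print(dz,"wrist",proj(w,p+[0,0,dz]),"side crop",(proj(b,p+[0,0,dz])-[270,220])*4.444)
```

```text
[ 508.34490523 -308.16888514   53.01510703] [-0.6739, 0.6194, 1.5172, 0.0, 1.0046, -0.5288] [0.3, -52.4, -20.4, 0.1, -0.0, 0.0]
start tip in b.png coords [139.14285714 156.28571429] [137.85714286 149.28571429]
0 wrist [274.3 254.4] side crop [475.9524 299.0812]
10 wrist [274.3 263.2] side crop [478.6188 278.1944]
20 wrist [274.3 272.9] side crop [480.8408 257.3076]
30 wrist [274.3 283.9] side crop [483.5072 235.9764]
```

Run:
```python
from h import *
b=snapshot("side");w=snapshot("wrist")
O=np.array([496.6,-263.4]);X=np.array([.99,-.144]);Y=np.array([.144,.99])
for th in(0,.1,.2,.3,.4):
    q=[]
    for L,by in((155,-5),(155,-103),(87,30),(87,-98)):
        bx=85-L*np.cos(th)-6*np.sin(th)*0; z=52+L*np.sin(th)
        P=[*(O+bx*X+by*Y),z]; q+=[proj(w,P).tolist(),((proj(b,P)-[270,220])*4.444).round().tolist()]
    print(th,q)
```

```text
0 [[84.5, 178.9], [231.0, 293.0], [111.3, 356.9], [345.0, 452.0], [228.3, 100.3], [345.0, 210.0], [237.0, 349.0], [505.0, 400.0]]
0.1 [[68.4, 186.6], [234.0, 260.0], [99.8, 377.6], [350.0, 417.0], [226.9, 100.5], [347.0, 193.0], [236.2, 360.0], [508.0, 381.0]]
0.2 [[53.3, 195.8], [242.0, 227.0], [89.9, 401.7], [360.0, 381.0], [227.5, 100.7], [351.0, 175.0], [237.1, 371.8], [514.0, 361.0]]
0.3 [[39.6, 206.9], [252.0, 193.0], [82.0, 429.7], [372.0, 344.0], [230.5, 100.9], [357.0, 157.0], [239.9, 384.6], [522.0, 342.0]]
0.4 [[28.2, 220.3], [267.0, 159.0], [77.0, 462.1], [389.0, 308.0], [236.4, 101.2], [365.0, 139.0], [244.9, 398.0], [531.0, 322.0]]
```

Fitting the lid corners gives θ≈0.3, so the lid is not shut yet. The real fingertips seem to sit about 20 mm above the reported TCP. I'll keep pressing down slowly and watch the force.

```bash
python3 -c "
from h import *
print(ctrl.tcp_to_grasp)"
python3 -m pendant '[[0,0,0.003,0,0,0,255],[0,0,0.006,0,0,0,255],[0,0,0.009,0,0,0,255],[0,0,0.011,0,0,0,255],[0,0,0.013,0,0,0,255],[0,0,0.0145,0,0,0,255]]'
```

```text
18.700000000000003
clock: 5.0
eef_pos: [508.1, -307.8, 37.9]
tcp_rot: [[0.144, 0.99, -0.0], [0.99, -0.144, 0.001], [0.0, -0.001, -1.0]]
wrist_force: [-1.0, 0.3, 1.9]
grip_width: 0.1
finger_force: 0.7
```

```bash
python3 -m pendant '[[0,0,0.001,0,0,0,255],[0,0,0.002,0,0,0,255],[0,0,0.003,0,0,0,255]]';  python3 -m pendant '[[0,0,0.001,0,0,0,255],[0,0,0.002,0,0,0,255]]'
```

```text
clock: 5.25
eef_pos: [508.3, -308.0, 35.2]
tcp_rot: [[0.145, 0.99, 0.0], [0.99, -0.145, 0.0], [0.0, 0.0, -1.0]]
wrist_force: [-0.4, 0.4, 1.3]
grip_width: 0.2
finger_force: 0.7
clock: 5.42
eef_pos: [508.3, -308.0, 33.3]
tcp_rot: [[0.144, 0.99, 0.0], [0.99, -0.144, 0.0], [0.0, 0.0, -1.0]]
wrist_force: [0.5, 0.0, 1.1]
grip_width: -0.2
finger_force: 0.7
```

```bash
python3 -m pendant '[[0,0,0.001,0,0,0,255],[0,0,0.002,0,0,0,255]]';  python3 -m pendant '[[0,0,0.001,0,0,0,255],[0,0,0.002,0,0,0,255]]'
python3 - <<'E'
from h import *
b=snapshot("side");w=snapshot("wrist")["frame"]
c=cv2.copyMakeBorder(cv2.resize(b["frame"][220:355,270:450],(400,300)),0,75,0,0,cv2.BORDER_CONSTANT)
cv2.imwrite("pics/g.png",np.hstack([cv2.resize(w,(400,300)),c[:300]])[...,::-1])
E
```

```text
clock: 5.58
eef_pos: [508.2, -308.0, 31.2]
tcp_rot: [[0.145, 0.99, 0.0], [0.99, -0.145, 0.0], [0.0, 0.0, -1.0]]
wrist_force: [-0.3, 0.7, 1.0]
grip_width: -0.2
finger_force: 0.7
clock: 5.75
eef_pos: [508.3, -308.0, 29.2]
tcp_rot: [[0.144, 0.99, 0.0], [0.99, -0.144, 0.0], [0.0, 0.0, -1.0]]
wrist_force: [-1.1, 0.2, 2.5]
grip_width: -0.0
finger_force: 0.7
```

View pics/g.png

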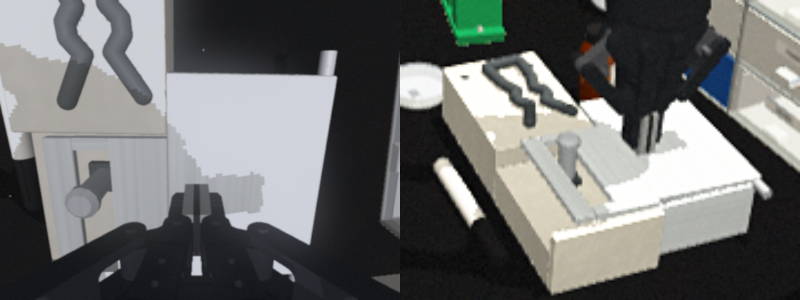

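The lid is nearly shut: in the right half, the pin head at (568,140) stands up through the tab slot. I press on until the force rises.

```bash
for i in 1; do :; done; python3 -m pendant '[[0,0,0.001,0,0,0,255],[0,0,0.002,0,0,0,255]]';  python3 -m pendant '[[0,0,0.001,0,0,0,255]]';python3 -m pendant '[[0,0,0.001,0,0,0,255]]'
```

```text
clock: 6.02
eef_pos: [508.3, -308.0, 27.3]
tcp_rot: [[0.144, 0.99, 0.0], [0.99, -0.144, 0.0], [0.0, 0.0, -1.0]]
wrist_force: [-0.7, -1.0, 1.3]
grip_width: -0.0
finger_force: 0.7
clock: 6.1
eef_pos: [508.2, -308.0, 26.3]
tcp_rot: [[0.145, 0.99, -0.0], [0.99, -0.145, 0.0], [0.0, -0.0, -1.0]]
wrist_force: [-0.6, 0.2, 3.0]
grip_width: -0.0
finger_force: 1.2
clock: 6.18
eef_pos: [508.3, -308.0, 26.1]
tcp_rot: [[0.144, 0.99, 0.0], [0.99, -0.144, -0.0], [-0.0, 0.0, -1.0]]
wrist_force: [-4.3, 3.1, 15.8]
grip_width: -0.4
finger_force: 7.5
```

Force jumped to 16 N at TCP z 26, so the lid is shut. The effective fingertip is 26 mm above the reported TCP. I lift off and look again.

```bash
python3 -m pendant '[[0,0,0,0,0,0,255],[0,0,-0.002,0,0,0,255],[0,0,-0.02,0,0,0,255],[0,0,-0.06,0,0,0,255],[0,-0.02,-0.10,0,0,0,255],[0.03,-0.04,-0.14,0,0,0,255],[0.03,-0.07,-0.14,0,0,0,255],[0.03,-0.07,-0.14,0,0,0,255],[0.03,-0.07,-0.14,0,0,0,255]]'
python3 - <<'E'
from h import *
w=snapshot("wrist");cv2.imwrite("pics/i.png",w["frame"][...,::-1])
O=np.array([496.6,-263.4]);X=np.array([.99,-.144]);Y=np.array([.144,.99])
for n,bx,by,z in[("sillFL",-88,120,52),("sillBL",0,120,52),("tabFL",-70,-5,52),("lidFL",-2,30,52),("hingeL",85,30,52)]: print(n,proj(w,[*(O+bx*X+by*Y),z]))
for t in("clip","pin"):
  for r in spotter.cut_out(t,w)[:2]:
    ys,xs=np.nonzero(r["pixels"]); print(t,round(r["confidence"],2),np.round(r["centre"]),"bbox",xs.min(),xs.max(),ys.min(),ys.max())
    if t=="clip":
        for v in range(ys.min(),ys.max()+1,8): x=xs[ys==v]; print(v,x.min(),x.max(),round(x.mean()))
E
```

```text
clock: 6.93
eef_pos: [442.9, -267.9, 166.5]
tcp_rot: [[0.145, 0.989, 0.002], [0.989, -0.145, -0.001], [-0.001, 0.002, -1.0]]
wrist_force: [0.9, -0.4, 0.4]
grip_width: -0.0
finger_force: 0.0
sillFL [222.2   7.9]
sillBL [351.    7.9]
tabFL [251.9 186.4]
lidFL [341.3 141. ]
hingeL [456.8 140.9]
clip 0.98 [295.  92.] bbox 269 337 24 167
24 305 320 312
32 272 328 300
40 270 329 298
48 270 329 300
56 271 328 299
64 272 328 300
72 273 327 300
80 275 325 299
88 279 323 301
96 282 321 302
104 279 326 302
112 277 327 302
120 278 326 302
128 282 322 302
136 282 326 304
144 278 330 304
152 275 335 305
160 272 336 302
pin 0.79 [285. 221.] bbox 276 300 205 242
```

View pics/i.png

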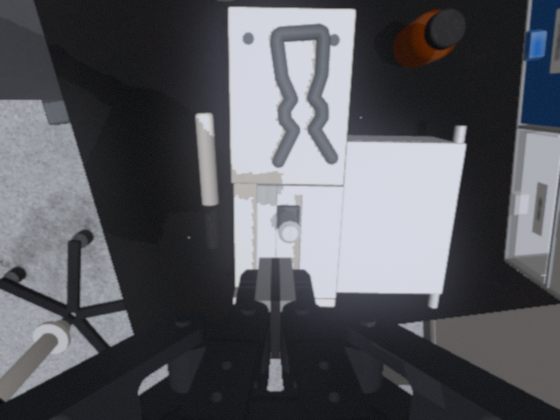

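The lid is shut: its plate spans (350,140)–(455,290) and the pin sticks through the tab slot at (289,230). The clip's bar is at (300,33) and its leg tips at about (278,162) and (332,158). The clip sits about 4–8 mm off the pin line with a slight yaw. My plan is to close the fingers lightly on the parallel part of its legs, which centres and straightens it, and then bring it into line.

Run:
```python
from h import *
w=snapshot("wrist");st=ctrl.state();R=np.array(st["tcp_rot"]);p=np.array(st["eef_pos"])
O=np.array([496.6,-263.4]);X=np.array([.99,-.144]);Y=np.array([.144,.99])
for n,u,v,z in[("bar",300,33.5,57),("grip",300,53,57),("tips",304,155,57),("pin head",289,230,77),("sillFL",229,10,52),("sillBL",354,11,52)]:
    q=at(w,u,v,z); d=q[:2]-O; print(n,q,"box",(d@X).round(1),(d@Y).round(1),"tool",(R.T@(q-p)).round(1))
```

```text
bar [ 477.6 -156.9   57. ] box -34.1 102.7 tool [115.3  17.3 107.5]
grip [ 476.1 -169.1   57. ] box -33.9 90.4 tool [103.   17.6 107.5]
tips [ 470.3 -239.3   57. ] box -29.5 20.1 tool [ 32.7  22.  107.4]
pin head [ 451.6 -289.1   77. ] box -40.8 -31.9 tool [-19.3  10.7  87.4]
sillFL [ 432.1 -134.8   52. ] box -82.4 118.0 tool [130.6 -30.9 112.5]
sillBL [ 516.2 -147.6   52. ] box 2.7 117.5 tool [130.1  54.2 112.5]
```

```bash
python3 -m pendant '[[0.04,0.01,0,0,0,0,70],[0.08,0.018,0,0,0,0,70],[0.103,0.018,0.02,0,0,0,70],[0.103,0.018,0.06,0,0,0,70],[0.103,0.018,0.09,0,0,0,70],[0.103,0.018,0.105,0,0,0,70],[0.103,0.018,0.105,0,0,0,70]]'
python3 - <<'E'
from h import *
w=snapshot("wrist");s=snapshot("side")
c=cv2.resize(s["frame"][215:305,270:390],(400,300))
cv2.imwrite("pics/j.png",np.hstack([cv2.resize(w["frame"],(400,300)),c])[...,::-1])
E
```

```text
clock: 7.72
eef_pos: [474.1, -167.5, 56.0]
tcp_rot: [[0.144, 0.99, -0.007], [0.99, -0.144, 0.004], [0.003, -0.008, -1.0]]
wrist_force: [-0.2, -0.9, 0.4]
grip_width: 62.0
finger_force: 0.0
```

View pics/j.png

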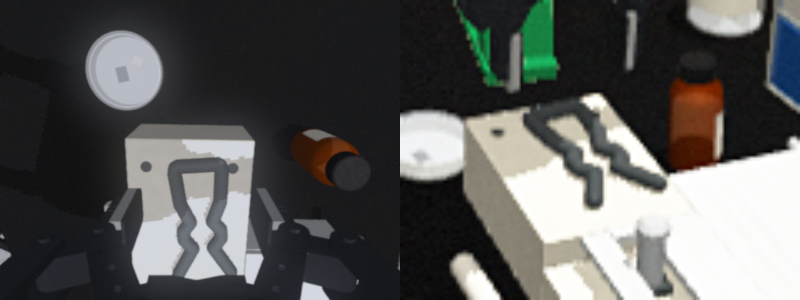

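The view shows the fingers straddling the clip: tips at (125,215) and (265,215), with the bar at (200,165) in the left half. Going down.

```bash
python3 -m pendant '[[0,0.002,0.012,0,0,0,70],[0,0.002,0.022,0,0,0,70],[0,0.002,0.025,0,0,0,70],[0,0.002,0.027,0,0,0,70],[0,0.002,0.029,0,0,0,70]]'; python3 -m pendant '[[0,0,0.001,0,0,0,100],[0,0,0.001,0,0,0,130],[0,0,0.001,0,0,0,150],[0,0,0.001,0,0,0,150],[0,0,0.001,0,0,0,150]]' 20
```

```text
clock: 8.23
eef_pos: [478.3, -169.4, 31.7]
tcp_rot: [[0.145, 0.989, 0.001], [0.989, -0.145, -0.0], [-0.0, 0.001, -1.0]]
wrist_force: [-0.3, 0.1, 0.1]
grip_width: 62.1
finger_force: 0.0
clock: 8.65
eef_pos: [478.1, -169.2, 30.9]
tcp_rot: [[0.144, 0.99, 0.0], [0.99, -0.144, -0.0], [-0.0, 0.0, -1.0]]
wrist_force: [-1.6, 1.0, 4.7]
grip_width: 39.0
finger_force: 20.0
```

```bash
cat > look.py <<'E'
from h import *
w=snapshot("wrist");st=ctrl.state();print("z",st["eef_pos"].round(1) if hasattr(st["eef_pos"],"round") else st["eef_pos"],"F",np.round(st["wrist_force"],1),st["grip_width"])
for t in("clip","pin"):
  for r in spotter.cut_out(t,w)[:1]:
    m=r["pixels"];ys,xs=np.nonzero(m); print(t,round(r["confidence"],2),np.round(r["centre"]),"bbox",xs.min(),xs.max(),ys.min(),ys.max())
    if t=="clip":
        for v in range(ys.min()+2,ys.max()+1,10): x=xs[ys==v]; print(v,x.min(),x.max(),(x.min()+x.max())/2,end="; ")
s=snapshot("side")
for t in("clip","pin"):
  for r in spotter.cut_out(t,s)[:2]:
    ys,xs=np.nonzero(r["pixels"]); print("side",t,round(r["confidence"],2),"bbox",xs.min(),xs.max(),ys.min(),ys.max())
E
python3 look.py
```

```text
z [ 478.1 -169.2   30.9] F [-1.6  0.8  4.8] 38.78784514914271
clip 0.84 [292. 315.] bbox 226 323 239 389
241 235 314 274.5; 251 227 322 274.5; 261 227 323 275.0; 271 227 321 274.0; 281 228 321 274.5; 291 229 320 274.5; 301 230 319 274.5; 311 231 318 274.5; 321 235 315 275.0; 331 240 311 275.5; 341 242 309 275.5; 351 236 316 276.0; 361 236 316 276.0; 371 236 315 275.5; 381 245 307 276.0; side clip 0.89 bbox 313 349 247 276
side clip 0.57 bbox 204 244 229 252
side pin 0.66 bbox 341 350 280 303
```

```bash
python3 -m pendant '[[0,-0.003,-0.001,0,0,0,150],[0,-0.006,-0.001,0,0,0,150],[0,-0.009,-0.001,0,0,0,150],[-0.007,-0.009,-0.001,0,0,0,150],[-0.014,-0.009,-0.001,0,0,0,150],[-0.021,-0.009,-0.001,0,0,0,150],[-0.028,-0.009,-0.001,0,0,0,150],[-0.034,-0.009,-0.001,0,0,0,150],[-0.038,-0.009,-0.001,0,0,0,150],[-0.038,-0.009,-0.001,0,0,0,150]]'; python3 look.py
```

```text
clock: 9.78
eef_pos: [463.6, -206.6, 31.3]
tcp_rot: [[0.146, 0.989, 0.0], [0.989, -0.146, -0.0], [-0.0, 0.0, -1.0]]
wrist_force: [1.2, -0.5, -1.8]
grip_width: 38.9
finger_force: 19.3
z [ 463.5 -206.    31.2] F [-0.2 -0.7 -1.6] 38.92263272974594
clip 0.66 [257. 313.] bbox 226 323 239 389
241 238 314 276.0; 251 228 322 275.0; 261 227 322 274.5; 271 228 321 274.5; 281 228 321 274.5; 291 229 319 274.0; 301 230 319 274.5; 311 232 319 275.5; 321 235 315 275.0; 331 241 310 275.5; 341 242 309 275.5; 351 236 316 276.0; 361 236 316 276.0; 371 238 315 276.5; 381 245 307 276.0; side clip 0.84 bbox 316 355 256 291
side clip 0.78 bbox 205 244 229 251
side pin 0.76 bbox 341 351 280 304
```

```bash
python3 -m pendant '[[0,0,0,0,0,0,80],[0,0,0,0,0,0,80],[0,0,0,0,0,0,80],[0,0,-0.03,0,0,0,80],[0,0,-0.07,0,0,0,80],[0,0,-0.11,0,0,0,80],[-0.03,0,-0.13,0,0,0,255],[-0.06,0,-0.13,0,0,0,255],[-0.06,0,-0.13,0,0,0,255],[-0.06,0,-0.13,0,0,0,255]]'
cat > look2.py <<'E'
from h import *
w=snapshot("wrist");st=ctrl.state();R=np.array(st["tcp_rot"]);p=np.array(st["eef_pos"])
print("p",p.round(1),"F",np.round(st["wrist_force"],1))
T=lambda u,v,z:(R.T@(at(w,u,v,z)-p))[:2].round(1)
m=spotter.cut_out("clip",w)[0]["pixels"];ys,xs=np.nonzero(m)
for v in range(ys.min(),ys.max()+1,8):
    x=xs[ys==v]; u=(x.min()+x.max())/2; print(v,x.min(),x.max(),T(u,v,57))
for r in spotter.cut_out("pin",w)[:2]:
    Y,Xx=np.nonzero(r["pixels"]); print("pin",round(r["confidence"],2),Xx.min(),Xx.max(),Y.min(),Y.max(),"head",T((Xx.min()+Xx.max())/2,Y.max()-13,77))
    for v in range(Y.min(),Y.max()+1,4): x=Xx[Y==v]; print(v,x.min(),x.max(),end="; ")
E
python3 look2.py
```

```text
clock: 10.92
eef_pos: [454.6, -265.7, 161.4]
tcp_rot: [[0.147, 0.989, 0.0], [0.989, -0.147, -0.0], [0.0, 0.0, -1.0]]
wrist_force: [-0.7, -0.2, 0.7]
grip_width: 10.1
finger_force: 0.0
p [ 454.5 -264.6  160.9] F [-0.5  0.  -1.3]
89 289 294 [78.2 12.3]
97 246 302 [72.8  0.1]
105 245 303 [67.4  0.1]
113 246 303 [61.9  0.5]
121 247 302 [56.4  0.4]
129 248 301 [50.8  0.4]
137 248 301 [45.1  0.4]
145 251 299 [39.3  0.8]
153 255 296 [33.5  1.1]
161 253 298 [27.6  1.1]
169 250 301 [21.6  1.2]
177 250 300 [15.6  0.7]
185 255 296 [9.5 1.1]
193 256 297 [3.3 1.8]
201 252 302 [-3.   2.2]
209 246 306 [-9.4  1.5]
217 245 308 [-15.8   1.9]
pin 0.87 263 286 210 250 head [-24.6   0.4]
210 267 281; 214 263 285; 218 263 285; 222 263 285; 226 263 285; 230 263 285; 234 263 285; 238 263 286; 242 263 285; 246 265 283; 250 270 277;
```

The clip is aligned with the pin to within about 1 mm. Next I bring the nearly shut fingers behind the bar.

```bash
python3 -m pendant '[[0.04,0.001,0,0,0,0,230],[0.08,0.001,0,0,0,0,230],[0.097,0.001,0,0,0,0,230],[0.097,0.001,0.04,0,0,0,230],[0.097,0.001,0.08,0,0,0,230],[0.097,0.001,0.11,0,0,0,230],[0.097,0.001,0.122,0,0,0,230],[0.097,0.001,0.127,0,0,0,230],[0.097,0.001,0.131,0,0,0,230],[0.097,0.001,0.131,0,0,0,230]]'
python3 -m pendant '[[-0.002,0,0,0,0,0,230],[-0.004,0,0,0,0,0,230]]'; python3 look.py
```

```text
clock: 11.9
eef_pos: [470.1, -168.6, 30.3]
tcp_rot: [[0.144, 0.99, -0.0], [0.99, -0.144, 0.0], [0.0, -0.0, -1.0]]
wrist_force: [0.5, -0.1, 0.5]
grip_width: 8.2
finger_force: 0.0
clock: 12.07
eef_pos: [470.1, -173.3, 31.4]
tcp_rot: [[0.144, 0.99, 0.002], [0.99, -0.144, -0.001], [-0.001, 0.002, -1.0]]
wrist_force: [0.3, 0.2, 0.2]
grip_width: 8.1
finger_force: 0.0
z [ 470.1 -173.8   31.4] F [-0.  -0.3  0.7] 8.525177372344988
clip 0.98 [276. 324.] bbox 254 294 306 389
308 265 285 275.0; 318 264 285 274.5; 328 264 285 274.5; Traceback (most recent call last):
  File "look.py", line 7, in <module>
    for v in range(ys.min()+2,ys.max()+1,10): x=xs[ys==v]; print(v,x.min(),x.max(),(x.min()+x.max())/2,end="; ")
                                                                   ~~~~~^^
    return umr_minimum(a, axis, None, out, keepdims, initial, where)
ValueError: zero-size array to reduction operation minimum which has no identity
```

```bash
cat > g.py <<'E'
import sys
from h import *
st=ctrl.state();f=np.dot(st["wrist_force"],[.144,.99,0]);print("y",round(st["eef_pos"][1],1),"z",round(st["eef_pos"][2],1),"push",round(f,2),np.round(st["wrist_force"],1)); sys.exit(abs(f)>float(sys.argv[1]))
E
python3 -m pendant '[[0,0,0.0015,0,0,0,230],[0,0,0.003,0,0,0,230]]' >/dev/null; python3 g.py 4 && python3 -m pendant '[[-0.003,0,0,0,0,0,230],[-0.006,0,0,0,0,0,230]]' >/dev/null && python3 g.py 4 && python3 -m pendant '[[-0.003,0,0,0,0,0,230],[-0.006,0,0,0,0,0,230]]' >/dev/null && python3 g.py 4 && python3 -m pendant '[[-0.003,0,0,0,0,0,230],[-0.006,0,0,0,0,0,230]]' >/dev/null && python3 g.py 4 && python3 -m pendant '[[-0.002,0,0,0,0,0,230],[-0.004,0,0,0,0,0,230]]' >/dev/null && python3 g.py 4
python3 - <<'E'
from h import *
s=snapshot("side")
for t in("clip","pin"):
  for r in spotter.cut_out(t,s)[:2]:
    ys,xs=np.nonzero(r["pixels"]); print("side",t,round(r["confidence"],2),"bbox",xs.min(),xs.max(),ys.min(),ys.max(),np.round(r["centre"]))
E
```

```text
y -173.2 z 27.7 push -0.96 [-0.2 -0.9  0.7]
side clip 0.69 bbox 312 354 256 291 [326. 273.]
side clip 0.53 bbox 204 244 229 253 [224. 241.]
side pin 0.54 bbox 340 351 279 303 [344. 290.]False
```

```bash
sed -i 's/sys.exit(\(.*\))$/sys.exit(int(\1))/' g.py
python3 g.py 4 && python3 -m pendant '[[-0.003,0,0,0,0,0,230],[-0.006,0,0,0,0,0,230]]' >/dev/null && python3 g.py 4 && python3 -m pendant '[[-0.003,0,0,0,0,0,230],[-0.006,0,0,0,0,0,230]]' >/dev/null && python3 g.py 4 && python3 -m pendant '[[-0.003,0,0,0,0,0,230],[-0.006,0,0,0,0,0,230]]' >/dev/null && python3 g.py 4 && python3 -m pendant '[[-0.002,0,0,0,0,0,230],[-0.004,0,0,0,0,0,230]]' >/dev/null && python3 g.py 4
cat > s.py <<'E'
from h import *
s=snapshot("side")
for t in("clip","pin"):
  for r in spotter.cut_out(t,s)[:2]:
    ys,xs=np.nonzero(r["pixels"])
    if xs.min()>280: print("side",t,round(r["confidence"],2),"bbox",xs.min(),xs.max(),ys.min(),ys.max(),np.round(r["centre"]))
E
python3 s.py
```

```text
y -172.9 z 27.3 push 0.06 [-0.3  0.1  0.1]
y -179.0 z 27.3 push 0.58 [1.1 0.4 1.3]
y -185.2 z 27.3 push 0.7 [-0.5  0.8 -1.3]
y -191.1 z 27.3 push 0.75 [ 0.1  0.7 -0.5]
y -195.0 z 27.3 push 1.05 [ 0.4  1.  -0.2]
side clip 0.63 bbox 315 359 261 297 [330. 278.]
side pin 0.71 bbox 341 351 280 303 [346. 294.]
```

```bash
for k in 1; do python3 -m pendant '[[-0.0015,0,0,0,0,0,230],[-0.003,0,0,0,0,0,230]]' >/dev/null && python3 g.py 5 && python3 -m pendant '[[-0.0015,0,0,0,0,0,230],[-0.003,0,0,0,0,0,230]]' >/dev/null && python3 g.py 5 && python3 -m pendant '[[-0.001,0,0,0,0,0,230],[-0.002,0,0,0,0,0,230]]' >/dev/null && python3 g.py 5 && python3 -m pendant '[[-0.001,0,0,0,0,0,230],[-0.002,0,0,0,0,0,230]]' >/dev/null && python3 g.py 5 && python3 -m pendant '[[-0.001,0,0,0,0,0,230],[-0.002,0,0,0,0,0,230]]' >/dev/null && python3 g.py 5 && python3 -m pendant '[[-0.001,0,0,0,0,0,230],[-0.002,0,0,0,0,0,230]]' >/dev/null && python3 g.py 5; done; python3 s.py
```

```text
y -197.6 z 27.3 push 0.95 [ 1.1  0.8 -0.1]
y -200.7 z 27.3 push 0.61 [-0.2  0.6  0.4]
y -202.6 z 27.3 push 1.61 [1.  1.5 1. ]
y -204.3 z 27.3 push 1.74 [0.  1.8 0.6]
y -206.4 z 27.3 push 2.61 [-0.   2.6  0.2]
y -208.6 z 27.3 push 3.61 [-0.3  3.7  0.6]
side clip 0.78 bbox 319 363 265 302 [334. 281.]
side pin 0.65 bbox 341 352 281 305 [346. 293.]
```

```bash
python3 -m pendant '[[-0.001,0,0,0,0,0,230],[-0.002,0,0,0,0,0,230]]' >/dev/null && python3 g.py 5.5 && python3 -m pendant '[[-0.001,0,0,0,0,0,230],[-0.002,0,0,0,0,0,230]]' >/dev/null && python3 g.py 5.5 && python3 -m pendant '[[-0.001,0,0,0,0,0,230],[-0.002,0,0,0,0,0,230]]' >/dev/null && python3 g.py 5.5 && python3 -m pendant '[[-0.001,0,0,0,0,0,230],[-0.002,0,0,0,0,0,230]]' >/dev/null && python3 g.py 5.5 && python3 -m pendant '[[-0.001,0,0,0,0,0,230],[-0.002,0,0,0,0,0,230]]' >/dev/null && python3 g.py 5.5 && python3 -m pendant '[[-0.001,0,0,0,0,0,230],[-0.002,0,0,0,0,0,230]]' >/dev/null && python3 g.py 5.5; python3 s.py
```

```text
y -210.5 z 27.3 push 2.5 [0.3 2.5 0.3]
y -212.6 z 27.3 push 1.31 [0.1 1.3 0.7]
y -214.6 z 27.3 push 2.35 [0.  2.4 0.4]
y -216.6 z 27.3 push 2.06 [ 0.3  2.  -0.3]
y -218.6 z 27.3 push 2.48 [0.7 2.4 0.7]
y -220.5 z 27.3 push 1.75 [-0.1  1.8  0.3]
side clip 0.84 bbox 320 366 268 305 [339. 287.]
side pin 0.74 bbox 345 356 285 310 [348. 300.]
```

The pin is now sliding along with the clip at about 2 N. I carry on toward the stop.

```bash
python3 -m pendant '[[-0.001,0,0,0,0,0,230],[-0.002,0,0,0,0,0,230]]' >/dev/null && python3 g.py 4.5 && python3 -m pendant '[[-0.001,0,0,0,0,0,230],[-0.002,0,0,0,0,0,230]]' >/dev/null && python3 g.py 4.5 && python3 -m pendant '[[-0.001,0,0,0,0,0,230],[-0.002,0,0,0,0,0,230]]' >/dev/null && python3 g.py 4.5 && python3 -m pendant '[[-0.001,0,0,0,0,0,230],[-0.002,0,0,0,0,0,230]]' >/dev/null && python3 g.py 4.5 && python3 -m pendant '[[-0.001,0,0,0,0,0,230],[-0.002,0,0,0,0,0,230]]' >/dev/null && python3 g.py 4.5 && python3 -m pendant '[[-0.001,0,0,0,0,0,230],[-0.002,0,0,0,0,0,230]]' >/dev/null && python3 g.py 4.5&& python3 -m pendant '[[-0.001,0,0,0,0,0,230],[-0.002,0,0,0,0,0,230]]' >/dev/null && python3 g.py 4.5&& python3 -m pendant '[[-0.001,0,0,0,0,0,230],[-0.002,0,0,0,0,0,230]]' >/dev/null && python3 g.py 4.5; python3 s.py
```

```text
y -222.4 z 27.3 push 2.18 [ 0.2  2.2 -0.6]
y -224.4 z 27.3 push 2.82 [0.1 2.8 1.1]
y -226.5 z 27.3 push 2.36 [ 0.1  2.4 -0. ]
y -228.4 z 27.3 push 3.08 [-0.2  3.1  1. ]
y -229.8 z 27.3 push 6.41 [0.9 6.3 1.2]
side pin 0.5 bbox 348 358 289 313 [350. 301.]
```

The force is up to 6.4 N, so the pin has met its stop. From here I take 1 mm steps and stop on a drop in force.

```bash
sed -i 's/abs(f)>float(sys.argv\[1\])/abs(f)>float(sys.argv[1]) or (len(sys.argv)>2 and f<float(sys.argv[2]))/' g.py
python3 -m pendant '[[-0.001,0,0,0,0,0,230]]' >/dev/null && python3 g.py 18 4 && python3 -m pendant '[[-0.001,0,0,0,0,0,230]]' >/dev/null && python3 g.py 18 4 && python3 -m pendant '[[-0.001,0,0,0,0,0,230]]' >/dev/null && python3 g.py 18 4 && python3 -m pendant '[[-0.001,0,0,0,0,0,230]]' >/dev/null && python3 g.py 18 5 && python3 -m pendant '[[-0.001,0,0,0,0,0,230]]' >/dev/null && python3 g.py 18 5 && python3 -m pendant '[[-0.001,0,0,0,0,0,230]]' >/dev/null && python3 g.py 18 5 && python3 -m pendant '[[-0.001,0,0,0,0,0,230]]' >/dev/null && python3 g.py 18 5 && python3 -m pendant '[[-0.001,0,0,0,0,0,230]]' >/dev/null && python3 g.py 18 5; echo; python3 s.py
```

```text
y -230.4 z 27.3 push 8.93 [1.5 8.8 1.6]
y -230.8 z 27.2 push 11.48 [ 2.4 11.2  2.7]
y -231.3 z 27.2 push 13.49 [ 2.8 13.2  4.3]
y -231.8 z 27.2 push 15.37 [ 2.7 15.1  4.1]
y -232.5 z 27.2 push 16.42 [ 2.9 16.2  4.4]
y -233.5 z 27.2 push 10.01 [ 0.6 10.   3.1]
y -235.6 z 27.3 push 5.78 [1.3 5.7 1.1]
y -237.8 z 27.3 push 1.65 [-0.6  1.8  0. ]

side pin 0.46 bbox 347 358 288 313 [351. 302.]
```

The force peaked at 16.4 N and then fell to 1.7 N: the clip has snapped. I back off and measure the seat from above.

```bash
python3 -m pendant '[[0.004,0,0,0,0,0,230],[0.008,0,0,0,0,0,230],[0.008,0,-0.03,0,0,0,230],[0.0,0,-0.07,0,0,0,230],[-0.04,0,-0.11,0,0,0,230],[-0.08,0,-0.13,0,0,0,230],[-0.09,0,-0.13,0,0,0,230],[-0.09,0,-0.13,0,0,0,230],[-0.09,0,-0.13,0,0,0,230]]'>/dev/null; python3 look2.py
python3 - <<'E'
from h import *
w=snapshot("wrist");cv2.imwrite("pics/k.png",cv2.resize(w["frame"][60:300,160:400],(600,600))[...,::-1])
E
```

```text
p [ 446.4 -326.9  156.9] F [-0.1  0.2  0.3]
106 251 287 [66.5 -3.3]
114 244 299 [61.1 -1.6]
122 243 301 [55.6 -1.2]
130 245 300 [50.1 -0.9]
138 245 299 [44.5 -1.3]
146 246 298 [38.8 -1.3]
154 247 297 [33.1 -1.3]
162 250 293 [27.3 -1.7]
170 253 290 [21.3 -1.7]
178 249 294 [15.3 -1.7]
186 247 296 [ 9.2 -1.8]
194 247 295 [ 3.1 -2.2]
202 253 290 [-3.1 -1.8]
210 250 293 [-9.3 -1.8]
218 246 298 [-15.7  -1.4]
226 241 302 [-22.2  -1.9]
234 242 301 [-28.7  -1.8]
pin 0.67 260 284 167 202 head [11.9 -1.2]
167 268 276; 171 268 276; 175 268 276; 179 266 279; 183 263 282; 187 261 283; 191 260 284; 195 261 283; 199 264 280;
```

View pics/k.png

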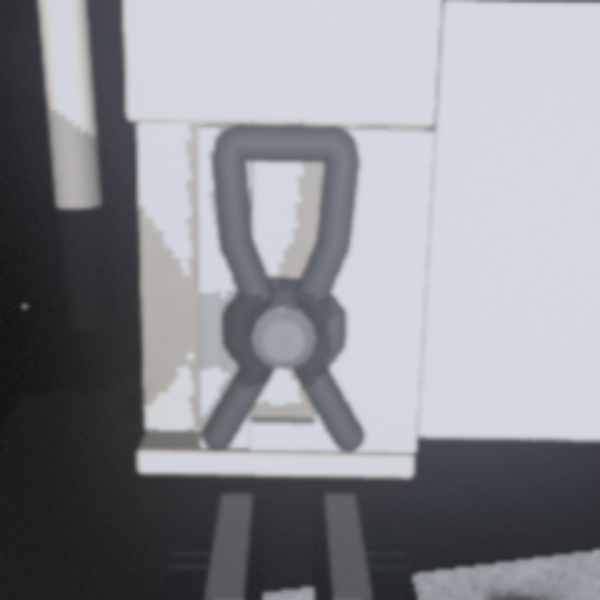

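```bash
python3 - <<'E'
from h import *
w=snapshot("wrist");st=ctrl.state();R=np.array(st["tcp_rot"]);p=np.array(st["eef_pos"])
for dz in(0,4,8):   # camera height error
    w2=dict(w);M=np.array(w["cam_to_world"],float);M[2,3]+=dz;w2["cam_to_world"]=M
    T=lambda u,v,z:(R.T@(at(w2,u,v,z)-p))[0]
    bo,bi,tip,h=T(272,110.5,57),T(272,124,57),T(272,239,57),T(272,191,77)
    h2=(T(272,180.5,77)+T(272,202.5,77))/2
    print(dz,"bar wire",round(bo-bi,1),"length",round(bo-tip,1),"bar->pin",round((bo+bi)/2-h,1),round((bo+bi)/2-h2,1),"head dia",round(T(272,180.5,77)-T(272,202.5,77),1))
E
python3 -c "
from h import *;print(ctrl.state()['clock'])"
```

```text
0 bar wire 9.2 length 95.8 bar->pin 48.2 48.6 head dia 15.6
4 bar wire 9.3 length 97.3 bar->pin 49.0 49.4 head dia 15.9
8 bar wire 9.5 length 98.8 bar->pin 49.8 50.2 head dia 16.1
18.4
```

The view shows the pin head at (283,337) sitting in the pocket between the legs, with the clip straight. My estimate of 49–50 mm from bar to pin depends on parallax, so I check it from a second viewpoint with the camera more overhead.

```bash
python3 -m pendant '[[-0.03,0,0,0,0,0,230],[-0.06,0,0,0,0,0,230],[-0.06,0,0,0,0,0,230],[-0.06,0,0,0,0,0,230]]'>/dev/null
python3 - <<'E'
from h import *
w=snapshot("wrist");st=ctrl.state();R=np.array(st["tcp_rot"]);p=np.array(st["eef_pos"])
M=np.array(w["cam_to_world"]);print("cam in tool",(R.T@(M[:3,3]-p)).round(1),"pin->")
rc=max((r for r in spotter.cut_out("clip",w)),key=lambda r:r["pixels"].sum());rp=spotter.cut_out("pin",w)[0]
Y,X=np.nonzero(rc["pixels"]);py,px=np.nonzero(rp["pixels"]);print(rp["confidence"],"clip",X.min(),X.max(),Y.min(),Y.max(),"pin",px.min(),px.max(),py.min(),py.max())
u=int((px.min()+px.max())/2)
g=cv2.cvtColor(w["frame"],cv2.COLOR_RGB2GRAY)[:,u-3:u+4].mean(1).round().astype(int)
print(u,list(enumerate(g))[Y.min()-6:Y.max()+4])
T=lambda u,v,z:(R.T@(at(w,u,v,z)-p))[0].round(1)
for v in range(py.min(),py.max()+1,3): x=px[py==v]; print(v,x.min(),x.max(),end="; ")
print([ (v,T(u,v,57),T(u,v,77)) for v in range(Y.min(),Y.max(),10)])
E
```

```text
cam in tool [  73.1    0.3 -167.9] pin->
0.64 clip 234 474 0 162 pin 259 284 89 116
271 []
89 268 275; 92 264 279; 95 261 282; 98 260 283; 101 259 284; 104 259 284; 107 259 283; 110 260 282; 113 263 279; 116 267 274; [(0, np.float64(132.9), np.float64(128.4)), (10, np.float64(127.1), np.float64(123.0)), (20, np.float64(121.2), np.float64(117.6)), (30, np.float64(115.2), np.float64(112.1)), (40, np.float64(109.2), np.float64(106.4)), (50, np.float64(103.1), np.float64(100.8)), (60, np.float64(96.9), np.float64(95.0)), (70, np.float64(90.5), np.float64(89.3)), (80, np.float64(84.1), np.float64(83.3)), (90, np.float64(77.7), np.float64(77.3)), (100, np.float64(71.0), np.float64(71.2)), (110, np.float64(64.3), np.float64(65.0)), (120, np.float64(57.6), np.float64(58.7)), (130, np.float64(50.7), np.float64(52.4)), (140, np.float64(43.7), np.float64(45.9)), (150, np.float64(36.5), np.float64(39.3)), (160, np.float64(29.3), np.float64(32.6))]
```

Run:
```python
from h import *
w=snapshot("wrist");st=ctrl.state();R=np.array(st["tcp_rot"]);p=np.array(st["eef_pos"])
g=cv2.cvtColor(w["frame"],cv2.COLOR_RGB2GRAY)
print("u271",g[0:130,268:275].mean(1).round().astype(int).tolist())
T=lambda u,v,z:(R.T@(at(w,u,v,z)-p))[0].round(1)
print([(v,T(271,v,57)) for v in range(14,46,2)], T(271,102.5,77),T(271,102.5,72),ctrl.state()["clock"])
```

```text
u271 [216, 216, 216, 216, 216, 215, 216, 215, 215, 216, 216, 216, 215, 208, 175, 130, 112, 114, 116, 118, 121, 123, 123, 120, 116, 111, 108, 104, 100, 95, 101, 137, 172, 184, 190, 205, 213, 215, 215, 215, 215, 215, 215, 215, 215, 215, 215, 215, 215, 215, 215, 215, 215, 215, 215, 215, 215, 215, 215, 215, 215, 215, 215, 215, 215, 215, 214, 215, 215, 215, 215, 215, 215, 215, 215, 214, 213, 212, 210, 206, 203, 203, 203, 202, 199, 195, 194, 193, 193, 189, 169, 145, 162, 176, 180, 182, 190, 205, 213, 215, 215, 215, 215, 215, 214, 215, 215, 214, 215, 215, 215, 215, 215, 213, 206, 188, 174, 170, 174, 181, 179, 175, 171, 169, 170, 179, 187, 191, 194, 197]
[(14, np.float64(125.9)), (16, np.float64(124.7)), (18, np.float64(123.5)), (20, np.float64(122.4)), (22, np.float64(121.1)), (24, np.float64(119.9)), (26, np.float64(118.7)), (28, np.float64(117.6)), (30, np.float64(116.4)), (32, np.float64(115.2)), (34, np.float64(114.0)), (36, np.float64(112.8)), (38, np.float64(111.5)), (40, np.float64(110.3)), (42, np.float64(109.1)), (44, np.float64(107.9))] 70.7 70.6 18.9333
```

From directly above, where parallax cancels, the bar-to-pin distance is about 50 mm, inside the 48–60 window and within error of the nominal seat. The robot is clear of everything, so I hand in.

```bash
python3 -c "
from plant import ticket; print(ticket.sign_off())"
```

```text
the job is handed in; nothing more can be done
None
```

The lid is shut and the steel clip is snapped over the pin, lying flat and released with the pin about 50 mm ahead of its back bar. The job was handed in at about 19 s; no verdict came back.

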